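Stand the fallen media bottles up in the hood's bottle tray

ROBOT

A 7-joint arm with a two-finger parallel gripper is mounted at the origin on the work surface. World frame = base frame: x ahead of the robot, y to its left, z up, the work surface at z = 0. Lengths are in m, angles in rad, forces in N, time in s.
With the tool pointing down it reaches from about 0.4 to 0.85 m from the base axis. Payload 4.5 kg.
Tool frame: the origin (TCP) lies on the centre line of the jaws, within the pads' length; the fingertips stand 14 mm ahead of it and the grasp point (between the pads) lies 5 mm behind it (r.tcp_to_tips is the z of the fingertips in the tool frame, in m); z points along the fingers, y is the direction in which the jaws open and shut (so a half turn about z gives the same grasp; the last joint's range is limited). The gripper opens to 88 mm and grips with 3 to 60 N. Pads are 18 mm wide; open, the fingers measure 123 mm over their backs; the gripper's body (75 mm by 187 mm) begins 45 mm behind the grasp point.
Start: joints at [-1.192, 0.689, -0.195, 1.565, 0.157, 0.902, -0.215], TCP at [0.211, 0.588, 0.253] pointing down, gripper open.
Joint ranges: [-3.01, 3.01], [-0.46, 2.08], [-1.47, 1.51], [0.13, 2.56], [-1, 4.14], [0.04, 2.09], [-2.66, 2.66]. Speed limits (rad/s): [2.57, 2.57, 3.14, 3.14, 3.14, 3.14, 3.14].

INTERFACE

Orientations are given as a unit quaternion [x, y, z, w].
In Python, from plant import r, viewer gives the robot as it stands.
- The arm moves only by the shell command python3 -m inch 'ROWS' [FORCE]. ROWS is JSON, a list of rows, each a list of 3 entries, a list of its own where there are three numbers: the closure, from 0 (fully open) to 1 (shut), then the shift along the tool's x, y, z in cm, then the turn about the tool's z in degrees. In form: [[fingers, [x, y, z], yaw], ...]. A call has 1 to 20 rows; each row is the pose to reach, as a shift and turn from the pose commanded when the call began, along the tool's axes at that moment; what a row does not reach only later rows make up. A row lasts 1/10 s, in which the tool goes at most 50 mm and 8.59 degrees, less where a joint would pass 70% of its speed; a pose out of reach is approached as far as the arm can. A call with a gripper value outside its range is refused whole. The fingers move at their own pace and stop on an object; FORCE is the grip in N (left out, the last holds). Time passes only in rows, so rows that repeat a pose let the fingers close. It gives the time, the measured TCP pose, the force and the opening at its end, in the units of the state.
- r.get_state(): the state, without advancing time (a new reading comes with each control period).
- viewer.snapshot(name): name is "scene" or "top"; returns the picture (480x640x3 uint8, red, green, blue); there is no depth.
- viewer.camera_params(name): a dict with "intrinsics" (3x3 intrinsics, pixels), "world_to_cam" (4x4, takes a point from world to camera coordinates). Camera axes: x right, y up, looking along -z (the intrinsics and any distortion apply to the point x, -y, -z); pixel columns grow to the right and rows downward; lengths in m; the calibration is good to about 2 mm. A picture is of the moment at which its call begins. camera_params takes no time and is no camera call.
- r.finish_job(): hands the job in, once; it reports no verdict.
Trained networks look in the newest picture that a camera, given by its name, has taken for a name from the list of things; names that differ only in an ending like _2 or _b are one class to them, and where a whole thing is asked for, a point or a joint stands for the part that bears it (a point fixed in the world has none). Each returns a list of dicts, best first, with "p" (0 to 1); they miss things now and then, are a little off and sometimes report something else, mostly with a low value. They report only what shows in the picture. A call takes as long as a camera call. They do not tell look-alikes from the thing itself.
- viewer.outline_of(camera, name): "pixels" (480x640 bool, what is visible of it) and "bbox" ([left, top, width, height] in pixels, round what is visible of it).
The state is a dict: "clock": time; "q": joint angles; "qd": joint speeds; "joint_torque": joint torques, N m; "tool_pos": TCP position; "eef_rot": TCP orientation; "contact_force": force on the tool from outside, world axes, zero at the start; "moment": the same for the moment, N m; "opening": opening from 0.0 (shut) to 1.0 (fully open).
Only numpy, scipy, OpenCV 4.12 (cv2) and the standard library are available. Lean on these libraries where they do the work, as an engineer would, in place of code of your own. Each camera call takes 0.05 s, during which the arm holds its last target.

TASK

Two tall square bottles have fallen over in the bottle tray, among the squat jars. Stand both of them up again on their bases in the tray, caps up, setting each down gently, and do not shift the jars or anything else on the deck.

Things in the scene. Friction and masses are not known exactly. Their poses are not given: they have to be found in the camera images.
- tray: Low aluminium tray, fixed: the lane the bottles stand in, 700 mm long, 68 mm wide. Origin under its centre on the deck; z up, y along its length, x across. Its floor is 4 mm above the deck, inner width 62 mm; the lips round it are 3 mm thick with tops only 10 mm above the deck. A wire bail 39 mm high stands at each end.
- bottle_a: One of the two fallen bottles: square, white plastic, 0.12 to 0.24 kg, 120 mm tall. Body 50 x 50 mm up to 82 mm above the base, then shoulder and neck; round grey screw cap, 33 mm across, 100 to 120 mm up. Origin on its axis, 60 mm from the base; z runs from base to cap, x and y square to its flat sides. It lies on a flat side along the tray, its axis 25 mm above the tray floor.
- bottle_b: The other fallen bottle, the same in every way; it lies in the other gap between jars, its cap pointing the other way along the tray. Each bottle lies anywhere in its gap, now with more room before its cap, now before its base.
- jar_a: Squat round white jar with grey lid, standing in the tray, the first from its -y end: 58 mm in diameter, 82 mm tall, 0.22 kg. Origin at the centre of its underside, z up. Leave it standing where it is.
- jar_b: The same kind of jar, the second jar from the -y end; a fallen bottle lies in the gap of about 180 mm between it and jar_c.
- jar_c: The same kind of jar, the third, near the middle of the tray.
- jar_d: The same kind of jar, the fourth; the other fallen bottle lies in the gap of about 180 mm between jar_c and it.
- jar_e: The same kind of jar, the fifth, nearest the +y end.
- dishes: Stack of clear round dishes on the deck beyond the tray, 94 mm in diameter, 56 mm tall, origin at the centre of its underside. Leave it alone.
- plate: White well plate on the deck beyond the tray, 128 x 86 x 46 mm, origin at the centre of its underside. Leave it alone.
- pipette: White pipette, 240 mm long, lying on the deck beyond the tray along its own x, origin at mid-length on the deck. Leave it alone.
- marker: Black marker pen, 135 mm long, 13 mm thick, lying on the deck on the robot's side of the tray along its own x, origin at mid-length on the deck. Leave it alone.
- beaker: Clear beaker, 90 mm in diameter, 110 mm tall, on the deck to the left, origin at the centre of its underside. Leave it alone.
- tipbox: Grey tip box with clear lid, 120 x 85 x 95 mm, on the deck to the right, origin at the centre of its underside. Leave it alone.
Not all that is in view belongs to the job. Leave any orange or turquoise look-alike of the bottle_a alone.

How it is judged:
By the outcome, as a careful person would: the job done as asked, in the order asked, and still so for the second after the job is handed in, with the robot touching nothing.
It also fails if it takes over 72 s, if anything falls off the work surface, if the arm or the gripper's body presses on something with over 40 N, if the wrist force passes 120 N, or if a joint passes its speed limit or range.

## Working session

There is one attempt and no reset: what is moved stays moved. The work goes in short steps, Python scripts to look and compute and a shell command to move; the robot and the scene stay as the last step left them, time stands still between calls to the robot, and variables do not carry over. Pictures are saved under pics/ and viewed, and the job is handed in when it is done.

```bash
mkdir -p pics; ls; python3 - <<'E'
from plant import r, viewer
import cv2
for n in("scene","top"):
    im=viewer.snapshot(n); cv2.imwrite(f"pics/{n}0.png",im[:,:,::-1])
    p=viewer.camera_params(n); print(n,p["intrinsics"],p["world_to_cam"],[k for k in p])
s=r.get_state(); print(s); print(r.tcp_to_tips)
E
```

```text
pics
scene [[544.47813087   0.         323.01251512]
 [  0.         544.47813087 229.01155699]
 [  0.           0.           1.        ]] [[-0.82748889  0.56134042  0.01261215  0.46275891]
 [-0.39074565 -0.59184996  0.70500459  0.16532838]
 [ 0.40321207  0.57845532  0.70909059 -1.65076322]
 [ 0.          0.          0.          1.        ]] ['intrinsics', 'world_to_cam']
top [[557.94841142   0.         315.12798189]
 [  0.         557.94841142 246.29112138]
 [  0.           0.           1.        ]] [[-0.01116789 -0.99992919 -0.00411109 -0.01443217]
 [ 0.99661598 -0.01146553  0.08139489 -0.570611  ]
 [-0.08143626 -0.00318817  0.99667345 -1.37309569]
 [ 0.          0.          0.          1.        ]] ['intrinsics', 'world_to_cam']
{'clock': 0.1, 'q': array([-1.19223908,  0.68989946, -0.1945313 ,  1.56627081,  0.15730526,
        0.90249621, -0.21509819]), 'qd': array([ 7.39487639e-05, -9.30319343e-04,  8.51247309e-04, -5.64616815e-04,
       -8.66510879e-04,  4.18355620e-04, -8.92251277e-04]), 'joint_torque': array([-3.03046923e-03, -5.28491378e+01, -1.27158858e+00, -1.53836131e+01,
       -5.26617060e-02,  1.86982164e-03,  3.75771333e-05]), 'tool_pos': array([0.21107611, 0.58768205, 0.2519827 ]), 'eef_rot': array([ 1.71479918e-01,  9.85187257e-01, -8.36481311e-04, -8.43215134e-05]), 'contact_force': array([0.30454803, 0.53015074, 0.56835621]), 'moment': array([-0.00988084, -0.02863419, -0.00841277]), 'opening': 0.9978400257582573}
0.014
```

View pics/top0.png

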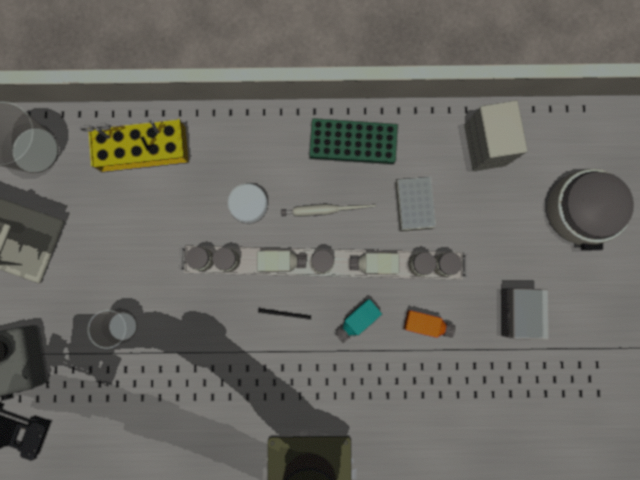

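View pics/scene0.png

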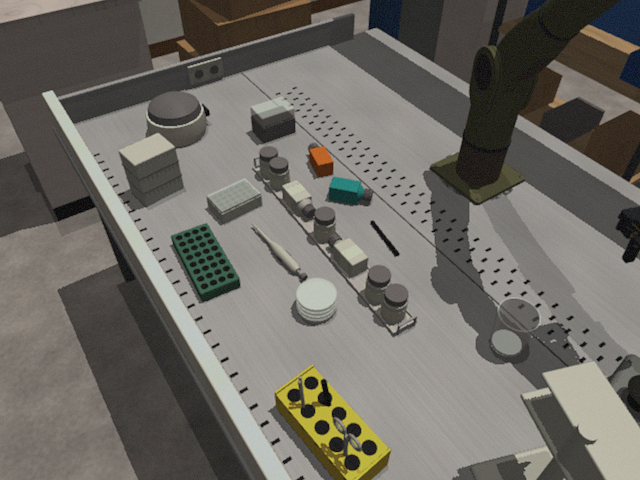

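Could be taken for a bottle in the top view: white (280,261), white (375,263), teal look-alike (360,318) and orange look-alike (428,324). By the description, the two white ones in the tray are right. I'll check them in a crop and measure.

```bash
cat > h.py <<'E'
import numpy as np,cv2
from plant import r,viewer
def P(n):
    p=viewer.camera_params(n); return np.array(p["intrinsics"]),np.array(p["world_to_cam"])
def proj(n,X):
    K,T=P(n); X=np.atleast_2d(X); c=(T[:3,:3]@X.T).T+T[:3,3]; c=c*[1,-1,-1]; u=(K@c.T).T; return u[:,:2]/u[:,2:]
def back(n,uv,z):
    K,T=P(n); d=np.linalg.inv(K)@[uv[0],uv[1],1]; d=d*[1,-1,-1]; R=T[:3,:3]; o=-R.T@T[:3,3]; d=R.T@d
    return o+d*(z-o[2])/d[2]
E
python3 - <<'E'
from h import *
t=cv2.imread("pics/top0.png"); s=cv2.imread("pics/scene0.png")
a=cv2.resize(t[235:290,170:480],None,fx=2.5,fy=2.5,interpolation=cv2.INTER_CUBIC)
b=cv2.resize(t[240:285,240:410],None,fx=4.55,fy=4.55,interpolation=cv2.INTER_CUBIC)[:, :775]
c=cv2.resize(s[140:335,240:430],(390,400),interpolation=cv2.INTER_CUBIC)
cv2.imwrite("pics/c1.png",np.vstack([a,cv2.resize(b,(775,205))])); cv2.imwrite("pics/c2.png",c)
for n in("top","scene"):
  for nm in("bottle_a","jar_a","tray"):
    for o in viewer.outline_of(n,nm):
      ys,xs=np.nonzero(o["pixels"]); 
      if len(xs)==0: continue
      uv=(xs.mean(),ys.mean())
      print(n,nm,round(o["p"],2),o["bbox"],np.round(uv,1),len(xs),np.round(back(n,uv,.04),3))
E
```

```text
top bottle_a 0.87 [405.1, 312.9, 49.1, 23.9] [428.  325.1] 957 [ 0.373 -0.294  0.04 ]
top bottle_a 0.76 [256.1, 253.8, 52.0, 18.1] [279.7 261.1] 944 [0.533 0.067 0.04 ]
top bottle_a 0.73 [347.5, 252.8, 53.9, 21.8] [376.3 263.5] 949 [ 0.525 -0.171  0.04 ]
top bottle_a 0.58 [334.4, 299.0, 44.6, 40.4] [358.6 320.5] 956 [ 0.386 -0.125  0.04 ]
top jar_a 0.93 [213.2, 246.9, 28.6, 23.3] [226.4 259.5] 542 [0.539 0.198 0.04 ]
top jar_a 0.9 [311.4, 249.2, 25.6, 23.9] [322.2 261.4] 466 [ 0.531 -0.038  0.04 ]
top jar_a 0.79 [410.6, 248.6, 27.8, 28.8] [421.8 264.3] 561 [ 0.522 -0.283  0.04 ]
top jar_a 0.79 [189.1, 245.0, 25.5, 25.1] [199.9 258.3] 510 [0.542 0.264 0.04 ]
top jar_a 0.78 [436.7, 253.2, 23.7, 22.8] [447.7 264.3] 531 [ 0.521 -0.347  0.04 ]
top tray 0.7 [179.6, 247.4, 289.3, 33.1] [317.2 262.5] 3292 [ 0.529 -0.026  0.04 ]
scene bottle_a 0.9 [327.3, 233.6, 43.4, 44.5] [348.7 255.6] 1037 [0.539 0.083 0.04 ]
scene bottle_a 0.81 [285.3, 183.6, 31.9, 34.4] [298.7 199.4] 776 [ 0.531 -0.162  0.04 ]
scene bottle_a 0.77 [327.0, 175.8, 43.2, 30.3] [347.7 191.6] 869 [ 0.399 -0.114  0.04 ]
scene bottle_a 0.68 [310.3, 146.8, 26.1, 33.4] [320.8 160.8] 622 [ 0.384 -0.27   0.04 ]
scene jar_a 0.82 [270.6, 155.8, 19.8, 33.8] [279.1 173.1] 576 [ 0.518 -0.289  0.04 ]
scene jar_a 0.77 [366.6, 265.7, 23.3, 38.3] [377.1 283.5] 690 [0.535 0.193 0.04 ]
scene jar_a 0.77 [377.2, 284.7, 30.7, 38.0] [394.7 303.9] 933 [0.539 0.263 0.04 ]
scene jar_a 0.75 [258.6, 145.4, 20.1, 36.0] [267. 160.] 412 [ 0.516 -0.362  0.04 ]
scene jar_a 0.72 [313.9, 205.5, 21.8, 36.2] [324.2 223.8] 682 [ 0.526 -0.044  0.04 ]
scene tray 0.73 [252.4, 165.1, 164.8, 167.3] [341. 264.] 1480 [0.571 0.095 0.04 ]
```

View pics/c1.png

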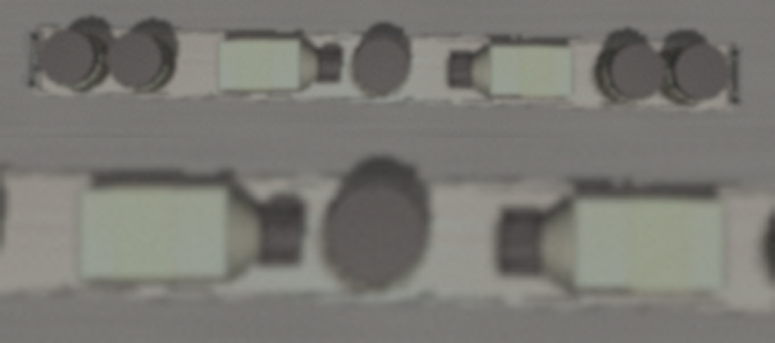

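View pics/c2.png

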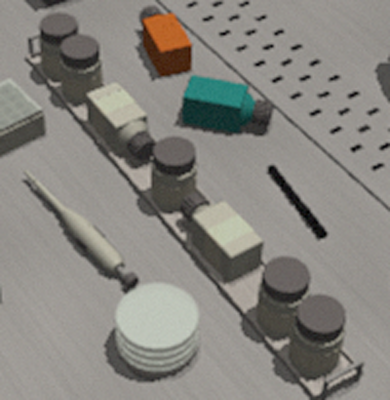

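```bash
python3 - <<'E'
from h import *
f=lambda u,v,z: np.round(back("top",(170+(u+.5)/2.5-.5,235+(v+.5)/2.5-.5),z),4)[:2]
J=np.array([f(u,v,.086) for u,v in((70,57),(139,57),(381,60),(634,71),(701,70))]);print("jars",J)
k=np.polyfit(J[:,1],J[:,0],1);print("tray x=",k, "deg",np.degrees(np.arctan(k[0])))
# centre outlines of tray ends/lips: edges in crop
print("tray edges",f(200,33,.01),f(200,97,.01),f(560,40,.01),f(560,104,.01), "ends",f(38,62,.02),f(735,74,.02))
print("L base top",f(221,64,.054),"shoulder",f(300,64,.054),"cap start",f(318,64,.045),"cap end",f(341,64,.04))
print("R base",f(571,70,.054),"shoulder",f(490,70,.054),"cap start",f(473,70,.045),"cap end",f(449,70,.04))
print("L axis body",f(260,38,.054),f(260,91,.054),"R",f(530,44,.054),f(530,96,.054))
# subpixel: luminance profile along the axis
t=cv2.cvtColor(cv2.imread("pics/top0.png"),cv2.COLOR_BGR2GRAY)
print(t[259:263,250:335].mean(0).round().astype(int).tolist());print(t[261:265,335:415].mean(0).round().astype(int).tolist())
# model predictions in scene camera overlay
E
```

```text
jars [[ 0.5417  0.2596]
 [ 0.5409  0.1936]
 [ 0.5354 -0.0374]
 [ 0.5221 -0.2783]
 [ 0.5224 -0.3421]]
tray x= [0.03507602 0.53393531] deg 2.0088842908050513
tray edges [0.5693 0.1445] [0.5047 0.1446] [ 0.558 -0.219] [ 0.4935 -0.2175] ends [0.5412 0.3058] [ 0.5213 -0.3917]
L base top [0.5352 0.1187] shoulder [0.5343 0.0415] cap start [0.5346 0.0242] cap end [0.5346 0.0017]
R base [ 0.5254 -0.223 ] shoulder [ 0.5263 -0.144 ] cap start [ 0.527 -0.128] cap end [ 0.5275 -0.1048]
L axis body [0.5602 0.0805] [0.5083 0.0807] R [ 0.5513 -0.1835] [ 0.5005 -0.1825]
[144, 144, 144, 144, 145, 142, 138, 139, 148, 152, 153, 152, 152, 152, 152, 152, 152, 152, 152, 152, 152, 152, 153, 152, 152, 152, 152, 151, 151, 152, 153, 153, 154, 153, 152, 153, 152, 153, 150, 138, 130, 128, 128, 126, 124, 120, 106, 85, 74, 79, 80, 80, 78, 80, 81, 83, 98, 123, 136, 130, 115, 97, 90, 90, 90, 91, 90, 91, 90, 91, 92, 91, 91, 92, 91, 92, 92, 91, 91, 90, 90, 89, 90, 98, 121]
[144, 148, 149, 148, 148, 148, 147, 147, 146, 147, 147, 144, 135, 116, 92, 76, 76, 79, 79, 79, 79, 78, 78, 91, 110, 122, 125, 126, 128, 132, 132, 138, 148, 152, 152, 153, 152, 152, 152, 153, 153, 152, 151, 151, 151, 152, 152, 152, 152, 152, 152, 152, 152, 152, 151, 150, 151, 152, 152, 152, 152, 152, 150, 142, 137, 142, 146, 146, 146, 144, 138, 124, 103, 76, 60, 63, 72, 71, 63, 68]
```

```bash
cat >> h.py <<'E'
from scipy.spatial.transform import Rotation as Ro
import sys
def plan(x,y,z,yawy=-1.8):
    s=r.get_state(); R=Ro.from_quat(s["eef_rot"]).as_matrix(); d=R.T@(np.array([x,y,z])-s["tool_pos"])*100
    a=np.degrees(np.arctan2(R[1,1],R[0,1])); t=(a-yawy+90)%180-90
    print("clock",round(s["clock"],2),"pos",np.round(s["tool_pos"],4),"F",np.round(s["contact_force"],1),"open",round(s["opening"]*88,1),"shift cm",np.round(d,2),"yaw +",round(t,1),"tilt",np.round(R[:,2],3),"q",np.round(s["q"],2))
if __name__=="__main__": plan(*map(float,sys.argv[1:]))
E
python3 h.py .529 -.115 .2
```

```text
clock 0.4 pos [0.2112 0.5881 0.2526] F [ 0.8 -0.4  0.7] open 88.2 shift cm [-53.67 -55.43   5.28] yaw + 72.0 tilt [-0. -0. -1.] q [-1.19  0.69 -0.19  1.57  0.16  0.9  -0.22]
```

```bash
python3 -m inch '[[0,[-3,-3,0],4],[0,[-6,-6,0],9],[0,[-9,-9,0],13],[0,[-12,-12,0],17],[0,[-15,-15.5,0],21],[0,[-18,-18.5,0],25],[0,[-21,-21.5,0],29],[0,[-24,-25,0],33],[0,[-27,-28,0],37],[0,[-30,-31,0],41],[0,[-33,-34,0],45],[0,[-36,-37,0],49],[0,[-39,-40,0],53],[0,[-42,-43,1],57],[0,[-45,-46.5,2],61],[0,[-48,-49.5,3],65],[0,[-51,-52.5,4],69],[0,[-53.67,-55.4,5],72],[0,[-53.67,-55.4,5],72],[0,[-53.67,-55.4,5],72]]' 5; python3 h.py .529 -.115 .031
python3 - <<'E'
from h import *
cv2.imwrite("pics/s1.png",viewer.snapshot("scene")[:,:,::-1])
E
```

```text
clock: 2.4
tool_pos: [0.5289, -0.1151, 0.2024]
eef_rot: [0.718, 0.696, -0.0, -0.0]
contact_force: [0.8, 0.4, 0.1]
opening: 0.996
clock 2.4 pos [ 0.5289 -0.1151  0.2024] F [0.8 0.4 0.1] open 87.6 shift cm [ 0.    0.02 17.14] yaw + -0.0 tilt [-0.001  0.    -1.   ] q [ 0.09  0.65  0.06  1.88 -0.06  0.61  0.16]
```

View pics/s1.png

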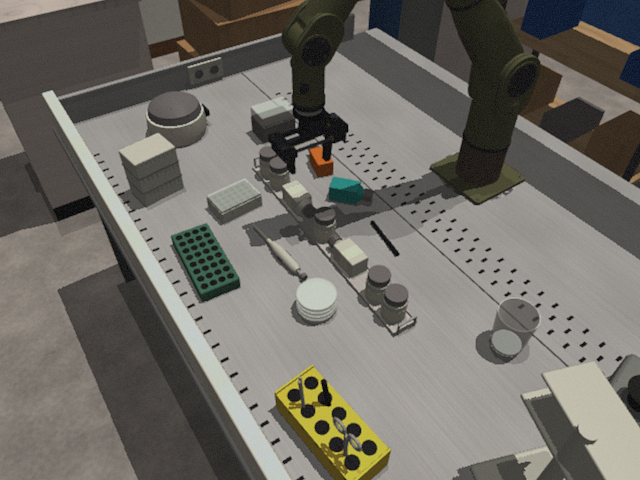

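```bash
python3 - <<'E'
from h import *
s=cv2.imread("pics/scene0.png"); f=5
im=cv2.resize(s[165:285,270:400],None,fx=f,fy=f,interpolation=cv2.INTER_CUBIC)
u=np.array([.031,1,0]);u/=np.linalg.norm(u);v=np.array([u[1],-u[0],0])
for cap,sg in((np.array([.533,.012,.029]),1),(np.array([.529,-.115,.029]),-1)):
    c=cap+sg*u*.05; 
    def ring(d,w,rd):
        if rd: return np.array([cap+sg*u*d+w*(v*np.cos(a)+np.array([0,0,1])*np.sin(a)) for a in np.linspace(0,6.28,40)])
        return np.array([cap+sg*u*d+v*a*w+np.array([0,0,b*w]) for a,b in((1,1),(1,-1),(-1,-1),(-1,1))])
    for g in(ring(-.01,.0165,1),ring(.01,.0165,1),ring(.028,.025,0),ring(.11,.025,0)):
        p=proj("scene",g); cv2.polylines(im,[((p-[270,165]+.5)*f).astype(np.int32)],True,(0,0,255) if sg>0 else (255,0,0),1)
cv2.imwrite("pics/ov.png",im)
E
```

```text
(no output)
```

View pics/ov.png

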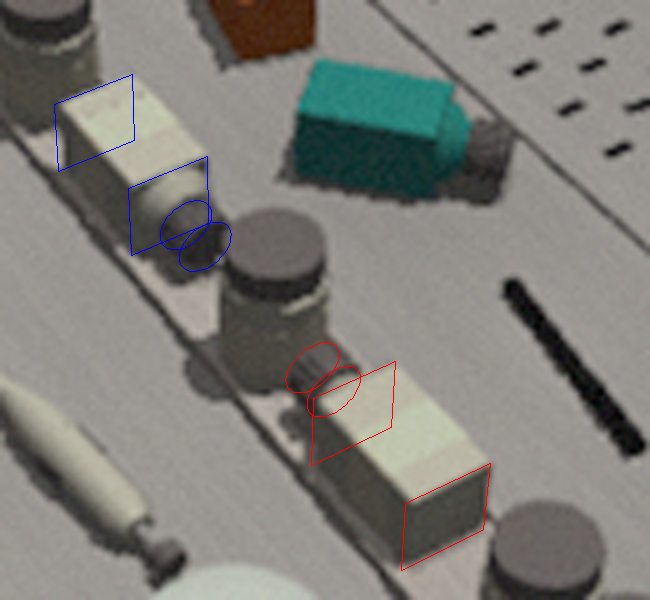

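The overlay fits both bottles: R cap at crop (205,245), L cap at (313,367). Descending on the R cap.

```bash
python3 -m inch '[[0,[0,0,3],0],[0,[0,0,6],0],[0,[0,0,9],0],[0,[0,0,11.5],0],[0,[0,0,13.5],0],[0,[0,0,15],0],[0,[0,0,16.2],0],[0,[0,0,17],0],[0,[0,0,17.1],0],[0,[0,0,17.1],0]]' 5; python3 h.py .529 -.115 .031
```

```text
clock: 3.45
tool_pos: [0.5294, -0.1145, 0.032]
eef_rot: [0.718, 0.696, 0.0, 0.0]
contact_force: [0.7, 0.6, -0.3]
opening: 1.0
clock 3.45 pos [ 0.5294 -0.1145  0.032 ] F [ 0.7  0.6 -0.3] open 88.0 shift cm [-0.05 -0.03  0.1 ] yaw + 0.1 tilt [ 0.001  0.    -1.   ] q [ 0.11  0.94  0.02  1.95 -0.07  0.24  0.17]
```

```bash
python3 -m inch '[[0.3,[0,0,0],0],[0.45,[0,0,0],0],[0.5,[0,0,0],0],[0.54,[0,0,0],0],[0.58,[0,0,0],0],[0.62,[0,0,0],0],[0.7,[0,0,0],0],[1,[0,0,0],0],[1,[0,0,0],0],[1,[0,0,0],0]]' 5; python3 h.py .529 -.115 .031
```

```text
clock: 4.45
tool_pos: [0.5291, -0.1145, 0.0317]
eef_rot: [0.718, 0.696, -0.0, -0.0]
contact_force: [0.2, -0.3, -0.0]
opening: 0.374
clock 4.45 pos [ 0.5291 -0.1145  0.0317] F [ 0.2 -0.3 -0. ] open 32.9 shift cm [-0.05 -0.    0.07] yaw + 0.0 tilt [-0.  0. -1.] q [ 0.12  0.94  0.02  1.95 -0.07  0.24  0.17]
```

```bash
python3 -m inch '[[1,[0,0,-0.3],0],[1,[0,0,-0.6],0],[1,[0,0,-0.9],0],[1,[0,0,-1.2],0],[1,[0,0,-1.5],0],[1,[0,0,-1.8],0],[1,[0,0,-2.1],0],[1,[0,0,-2.4],0],[1,[0,0,-2.7],0],[1,[0,0,-3],0],[1,[0,0,-3.3],0],[1,[0,0,-3.6],0],[1,[0,0,-3.9],0],[1,[0,0,-4.2],0],[1,[0,0,-4.5],0],[1,[0,0,-4.5],0]]'; python3 h.py .529 -.115 .031
python3 - <<'E'
from h import *
s=viewer.snapshot("scene")[:,:,::-1]
cv2.imwrite("pics/s2.png",cv2.resize(s[100:280,220:400],None,fx=3,fy=3,interpolation=cv2.INTER_CUBIC))
E
```

```text
clock: 6.05
tool_pos: [0.5292, -0.1144, 0.0771]
eef_rot: [0.718, 0.696, 0.0, 0.0]
contact_force: [0.1, 0.3, -1.0]
opening: 0.369
clock 6.05 pos [ 0.5292 -0.1144  0.0771] F [ 0.1  0.3 -1. ] open 32.5 shift cm [-0.06 -0.02  4.61] yaw + 0.0 tilt [ 0.  0. -1.] q [ 0.11  0.86  0.03  1.95 -0.07  0.33  0.17]
```

View pics/s2.png

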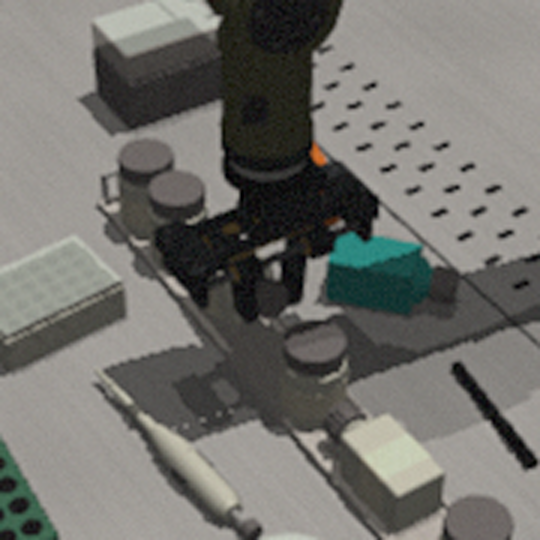

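The cap is still between the fingers at about (272,292) in the crop, and the wrist carries about half the bottle's weight. It is pivoting as intended, so I'll lift further.

```bash
python3 -m inch '[[1,[0,0,-0.3],0],[1,[0,0,-0.6],0],[1,[0,0,-0.9],0],[1,[0,0,-1.2],0],[1,[0,0,-1.5],0],[1,[0,0,-1.8],0],[1,[0,0,-2.1],0],[1,[0,0,-2.4],0],[1,[0,0,-2.7],0],[1,[0,0,-3],0],[1,[0,0,-3.3],0],[1,[0,0,-3.6],0],[1,[0,0,-3.9],0],[1,[0,0,-4.2],0],[1,[0,0,-4.5],0],[1,[0,0,-4.8],0],[1,[0,0,-5],0],[1,[0,0,-5],0]]'; python3 h.py .529 -.115 .031
python3 - <<'E'
from h import *
s=viewer.snapshot("scene")[:,:,::-1]
cv2.imwrite("pics/s3.png",cv2.resize(s[100:280,220:400],None,fx=3,fy=3,interpolation=cv2.INTER_CUBIC))
s=viewer.snapshot("top")[:,:,::-1]
cv2.imwrite("pics/t3.png",cv2.resize(s[200:320,280:460],None,fx=3,fy=3,interpolation=cv2.INTER_CUBIC))
E
```

```text
clock: 7.9
tool_pos: [0.5293, -0.1145, 0.127]
eef_rot: [0.718, 0.696, 0.0, 0.0]
contact_force: [0.3, -0.8, -1.5]
opening: 0.368
clock 7.9 pos [ 0.5293 -0.1145  0.127 ] F [ 0.3 -0.8 -1.5] open 32.4 shift cm [-0.05 -0.03  9.6 ] yaw + 0.0 tilt [ 0.001  0.    -1.   ] q [ 0.1   0.77  0.04  1.93 -0.07  0.44  0.17]
```

View pics/s3.png

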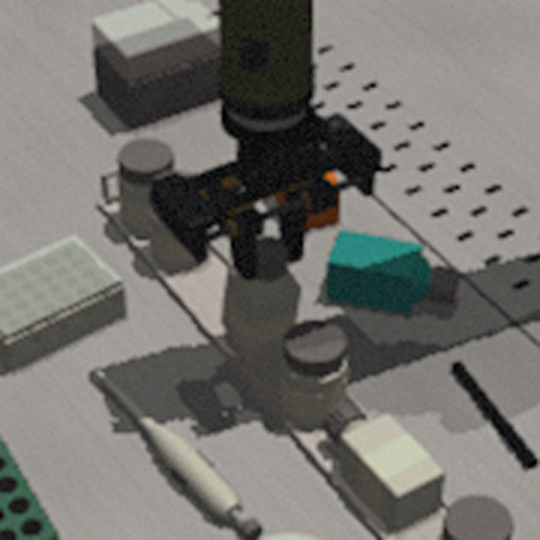

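View pics/t3.png

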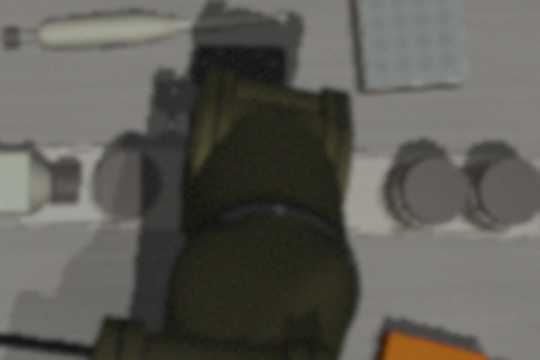

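The bottle hangs upright below the cap at crop (265,290), clear of the jars. Lowering slowly.

```bash
python3 -m inch '[[1,[0,0,0.15],0],[1,[0,0,0.3],0],[1,[0,0,0.4],0],[1,[0,0,0.5],0],[1,[0,0,0.6],0],[1,[0,0,0.7],0],[1,[0,0,0.75],0],[1,[0,0,0.8],0],[1,[0,0,0.8],0]]'; python3 -m inch '[[1,[0,0,0.05],0],[1,[0,0,0.1],0],[1,[0,0,0.15],0],[1,[0,0,0.15],0]]';python3 -m inch '[[1,[0,0,0.05],0],[1,[0,0,0.1],0],[1,[0,0,0.1],0]]'
```

```text
clock: 8.9
tool_pos: [0.5296, -0.1151, 0.1197]
eef_rot: [0.718, 0.696, 0.0, 0.001]
contact_force: [-0.7, -0.8, 5.9]
opening: 0.369
clock: 9.3
tool_pos: [0.5296, -0.1151, 0.1182]
eef_rot: [0.718, 0.696, 0.0, 0.001]
contact_force: [-0.6, -0.4, 7.2]
opening: 0.372
clock: 9.6
tool_pos: [0.5296, -0.1152, 0.1172]
eef_rot: [0.718, 0.696, 0.0, 0.001]
contact_force: [-1.3, -0.7, 7.2]
opening: 0.37
```

```bash
python3 -m inch '[[1,[0,0,-0.05],0],[1,[0,0,-0.05],0],[0.6,[0,0,-0.05],0],[0.57,[0,0,-0.05],0],[0.53,[0,0,-0.05],0],[0.45,[0,0,-0.05],0],[0.3,[0,0,-0.05],0],[0.2,[0,0,-0.05],0]]'; python3 h.py .529 -.115 .2
```

```text
clock: 10.4
tool_pos: [0.5291, -0.1145, 0.1166]
eef_rot: [0.718, 0.696, -0.0, -0.0]
contact_force: [0.3, 0.0, 0.5]
opening: 0.71
clock 10.4 pos [ 0.5291 -0.1145  0.1166] F [0.3 0.  0.5] open 62.5 shift cm [-0.05 -0.01 -8.34] yaw + 0.0 tilt [-0.  0. -1.] q [ 0.1   0.79  0.04  1.94 -0.07  0.42  0.17]
```

Raise, then move over L's body (y≈0.07).

```bash
python3 -m inch '[[0.2,[0,0,-1.5],0],[0.1,[0,0,-3.5],0],[0,[0,0,-6],0],[0,[0,0,-8.5],0],[0,[0,0,-10.5],0],[0,[0,0,-11],0],[0,[0,0,-11],0]]'; python3 h.py .535 .075 .031
```

```text
clock: 11.1
tool_pos: [0.5294, -0.1146, 0.2271]
eef_rot: [0.718, 0.696, 0.0, 0.0]
contact_force: [0.9, -0.1, -0.8]
opening: 1.0
clock 11.1 pos [ 0.5294 -0.1146  0.2271] F [ 0.9 -0.1 -0.8] open 88.0 shift cm [18.97 -0.04 19.61] yaw + 0.0 tilt [ 0.001 -0.    -1.   ] q [ 0.09  0.61  0.07  1.86 -0.06  0.67  0.16]
```

```bash
python3 - <<'E'
from h import *
s=viewer.snapshot("scene")[:,:,::-1]
cv2.imwrite("pics/s4.png",cv2.resize(s[100:280,220:400],None,fx=3,fy=3,interpolation=cv2.INTER_CUBIC))
E
```

```text
(no output)
```

View pics/s4.png

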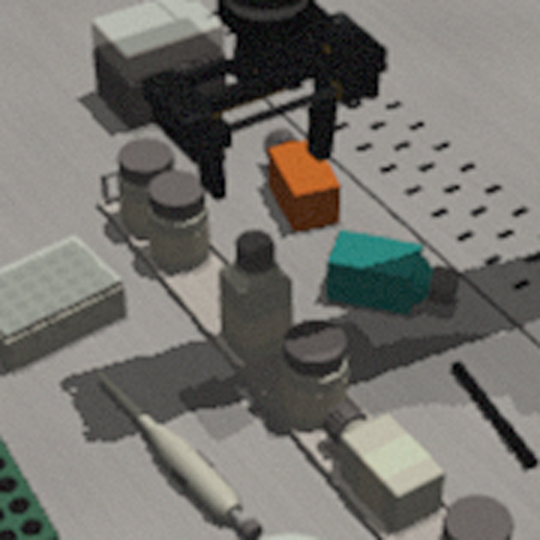

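R stands upright at crop (255,300) and jars are in place. Now L, which needs to be slid about 28 mm away from jar_c first so the hand clears that jar.

```bash
python3 -m inch '[[0,[3,0,0],0],[0,[6,0,0],0],[0,[9,0,0],0],[0,[12,0,0],0],[0,[15,0,0],0],[0,[17.5,0,0],0],[0,[19,0,0],0],[0,[19,0,3],0],[0,[19,0,6],0],[0,[19,0,9],0],[0,[19,0,12],0],[0,[19,0,14.5],0],[0,[19,0,16.5],0],[0,[19,0,18],0],[0,[19,0,19],0],[0,[19,0,19.5],0],[0,[19,0,19.5],0]]' 10; python3 h.py .535 .075 .031
```

```text
clock: 12.85
tool_pos: [0.5349, 0.0752, 0.0314]
eef_rot: [0.718, 0.696, -0.0, -0.0]
contact_force: [0.0, -0.0, 0.4]
opening: 1.002
clock 12.85 pos [0.5349 0.0752 0.0314] F [ 0.  -0.   0.4] open 88.2 shift cm [-0.02  0.02  0.04] yaw + 0.0 tilt [-0. -0. -1.] q [-0.25  0.94  0.04  1.96 -0.12  0.24 -0.14]
```

```bash
python3 -m inch '[[0.2,[0,0,0],0],[0.3,[0,0,0],0],[0.34,[0,0,0],0],[0.38,[0,0,0],0],[0.42,[0,0,0],0],[0.5,[0,0,0],0],[1,[0,0,0],0],[1,[0,0,0],0],[1,[0,0,0],0]]' 10; python3 h.py .535 .103 .031
```

```text
clock: 13.75
tool_pos: [0.5351, 0.0754, 0.0319]
eef_rot: [0.718, 0.696, 0.0, 0.0]
contact_force: [-0.1, 0.0, 3.6]
opening: 0.571
clock 13.75 pos [0.5351 0.0754 0.0319] F [-0.1  0.   3.6] open 50.2 shift cm [ 2.76 -0.1   0.09] yaw + 0.0 tilt [ 0.  0. -1.] q [-0.25  0.94  0.04  1.96 -0.12  0.24 -0.14]
```

```bash
python3 -m inch '[[1,[0,0,-0.1],0],[1,[0,0,-0.2],0],[1,[0.2,0,-0.2],0],[1,[0.5,0,-0.2],0],[1,[0.9,0,-0.2],0],[1,[1.3,0,-0.2],0],[1,[1.7,0,-0.2],0],[1,[2.1,0,-0.2],0],[1,[2.5,0,-0.2],0],[1,[2.7,0,-0.2],0],[1,[2.8,0,-0.2],0],[1,[2.8,0,-0.15],0],[1,[2.8,0,-0.1],0],[1,[2.8,0,-0.05],0],[1,[2.8,0,0],0],[1,[2.8,0,0],0],[0.42,[2.8,0,0],0],[0.38,[2.8,0,0],0],[0.2,[2.8,0,0],0],[0,[2.8,0,0],0]]'; python3 -m inch '[[0,[0,0,0],0],[0,[0,0,-3],0],[0,[-2,0,-6],0],[0,[-4,0,-8],0],[0,[-6.2,0,-8],0],[0,[-6.2,0,-8],0],[0,[-6.2,0,-8],0]]'; python3 h.py .534 .04 .031
python3 - <<'E'
from h import *
s=viewer.snapshot("scene")[:,:,::-1]
cv2.imwrite("pics/s5.png",cv2.resize(s[140:330,260:440],None,fx=3,fy=3,interpolation=cv2.INTER_CUBIC))
s=viewer.snapshot("top")[:,:,::-1]
cv2.imwrite("pics/t5.png",cv2.resize(s[200:320,180:360],None,fx=3,fy=3,interpolation=cv2.INTER_CUBIC))
E
```

```text
clock: 15.75
tool_pos: [0.5359, 0.1035, 0.0317]
eef_rot: [0.718, 0.696, 0.0, 0.0]
contact_force: [0.3, 0.8, -0.1]
opening: 0.776
clock: 16.45
tool_pos: [0.5338, 0.0416, 0.1116]
eef_rot: [0.718, 0.696, 0.0, -0.0]
contact_force: [1.3, 0.7, -0.0]
opening: 1.002
clock 16.45 pos [0.5338 0.0416 0.1116] F [ 1.3  0.7 -0. ] open 88.2 shift cm [-0.16  0.03  8.06] yaw + 0.0 tilt [-0.     0.001 -1.   ] q [-0.2   0.8   0.05  1.96 -0.1   0.39 -0.1 ]
```

View pics/s5.png

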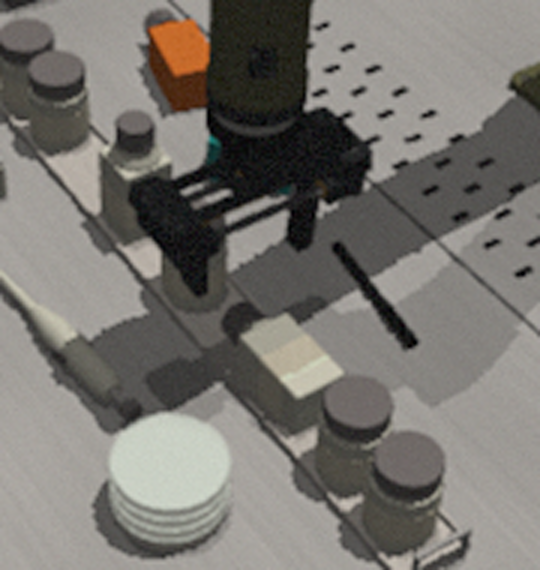

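View pics/t5.png

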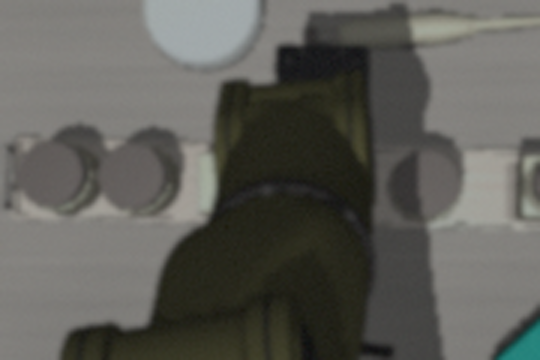

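```bash
python3 - <<'E'
from h import *
print((proj("scene",np.array([[.534,.040,.029],[.534,.030,.029],[.534,.05,.0455],[.534,.03,.0455]]))-[260,140]+.5)*3)
E
python3 h.py .534 .04 .031
```

```text
[[241.82548247 323.17863168]
 [235.05224642 316.03490902]
 [249.39739771 317.08216246]
 [235.67334696 302.72498834]]
clock 16.55 pos [0.5337 0.043  0.1113] F [-0.3  0.3 -0. ] open 87.4 shift cm [-0.31  0.05  8.03] yaw + 0.1 tilt [-0.001  0.001 -1.   ] q [-0.2   0.8   0.05  1.96 -0.1   0.39 -0.1 ]
```

The L cap is where predicted, at crop (242,322). Descending and gripping.

```bash
python3 -m inch '[[0,[-0.2,0,2],0],[0,[-0.2,0,4],0],[0,[-0.2,0,5.8],0],[0,[-0.2,0,7],0],[0,[-0.2,0,7.7],0],[0,[-0.2,0,8],0],[0,[-0.2,0,8],0],[0.3,[-0.2,0,8],0],[0.45,[-0.2,0,8],0],[0.5,[-0.2,0,8],0],[0.54,[-0.2,0,8],0],[0.58,[-0.2,0,8],0],[0.62,[-0.2,0,8],0],[0.7,[-0.2,0,8],0],[1,[-0.2,0,8],0],[1,[-0.2,0,8],0],[1,[-0.2,0,8],0]]' 5; python3 h.py .534 .04 .031
```

```text
clock: 18.25
tool_pos: [0.5339, 0.0394, 0.0317]
eef_rot: [0.718, 0.696, 0.0, 0.0]
contact_force: [0.3, -0.8, -0.0]
opening: 0.376
clock 18.25 pos [0.5339 0.0394 0.0317] F [ 0.3 -0.8 -0. ] open 33.1 shift cm [0.06 0.01 0.07] yaw + 0.0 tilt [ 0.  0. -1.] q [-0.18  0.94  0.03  1.97 -0.11  0.23 -0.09]
```

```bash
python3 -m inch '[[1,[0,0,-0.3],0],[1,[0,0,-0.6],0],[1,[0,0,-0.9],0],[1,[0,0,-1.2],0],[1,[0,0,-1.5],0],[1,[0,0,-1.8],0],[1,[0,0,-2.1],0],[1,[0,0,-2.4],0],[1,[0,0,-2.7],0],[1,[0,0,-3],0],[1,[0,0,-3.3],0],[1,[0,0,-3.6],0],[1,[0,0,-3.9],0],[1,[0,0,-4.2],0],[1,[0,0,-4.5],0],[1,[0,0,-4.5],0]]'; python3 -m inch '[[1,[0,0,-0.3],0],[1,[0,0,-0.6],0],[1,[0,0,-0.9],0],[1,[0,0,-1.2],0],[1,[0,0,-1.5],0],[1,[0,0,-1.8],0],[1,[0,0,-2.1],0],[1,[0,0,-2.4],0],[1,[0,0,-2.7],0],[1,[0,0,-3],0],[1,[0,0,-3.3],0],[1,[0,0,-3.6],0],[1,[0,0,-3.9],0],[1,[0,0,-4.2],0],[1,[0,0,-4.5],0],[1,[0,0,-4.8],0],[1,[0,0,-5],0],[1,[0,0,-5],0]]'
python3 - <<'E'
from h import *
s=viewer.snapshot("scene")[:,:,::-1]
cv2.imwrite("pics/s6.png",cv2.resize(s[140:330,260:440],None,fx=3,fy=3,interpolation=cv2.INTER_CUBIC))
E
```

```text
clock: 19.85
tool_pos: [0.5339, 0.0393, 0.0771]
eef_rot: [0.718, 0.696, 0.0, 0.0]
contact_force: [-0.5, -0.5, -1.7]
opening: 0.372
clock: 21.65
tool_pos: [0.534, 0.0394, 0.127]
eef_rot: [0.718, 0.696, 0.0, 0.0]
contact_force: [0.0, 1.4, -2.4]
opening: 0.371
```

View pics/s6.png

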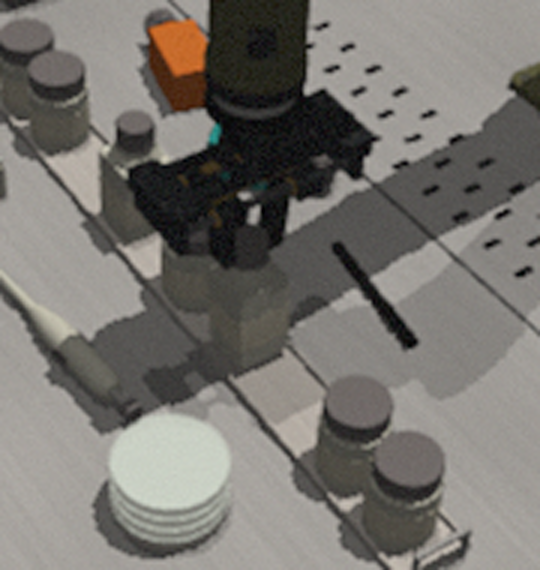

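The L bottle hangs close to upright at crop (250,310). Lowering in small steps.

```bash
python3 -m inch '[[1,[0,0,0.1],0],[1,[0,0,0.2],0],[1,[0,0,0.3],0],[1,[0,0,0.4],0],[1,[0,0,0.45],0],[1,[0,0,0.5],0],[1,[0,0,0.5],0]]'; python3 -m inch '[[1,[0,0,0.04],0],[1,[0,0,0.08],0],[1,[0,0,0.12],0],[1,[0,0,0.15],0],[1,[0,0,0.15],0]]';python3 -m inch '[[1,[0,0,0.04],0],[1,[0,0,0.08],0],[1,[0,0,0.12],0],[1,[0,0,0.15],0],[1,[0,0,0.15],0]]'
```

```text
clock: 22.4
tool_pos: [0.5338, 0.0395, 0.1219]
eef_rot: [0.718, 0.696, 0.0, -0.0]
contact_force: [-1.3, 0.3, 0.9]
opening: 0.371
clock: 22.9
tool_pos: [0.5343, 0.04, 0.121]
eef_rot: [0.718, 0.696, 0.001, 0.0]
contact_force: [-1.4, 0.6, 7.8]
opening: 0.375
clock: 23.4
tool_pos: [0.5343, 0.0401, 0.1195]
eef_rot: [0.718, 0.696, 0.001, 0.0]
contact_force: [-1.5, 1.1, 7.2]
opening: 0.369
```

```bash
python3 - <<'E'
from h import *
s=viewer.snapshot("scene")[:,:,::-1]
cv2.imwrite("pics/s7.png",cv2.resize(s[190:280,290:380],None,fx=6,fy=6,interpolation=cv2.INTER_CUBIC))
E
```

```text
(no output)
```

View pics/s7.png

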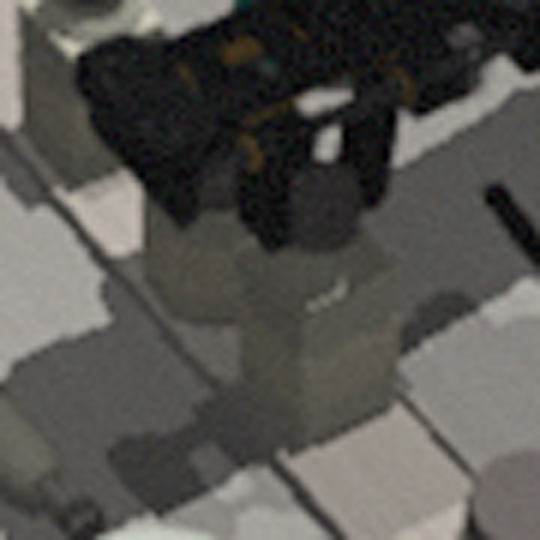

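```bash
python3 -m inch '[[1,[0,0,-0.05],0],[1,[0,0,-0.05],0],[0.6,[0,0,-0.05],0],[0.57,[0,0,-0.05],0],[0.53,[0,0,-0.05],0],[0.45,[0,0,-0.05],0],[0.3,[0,0,-0.05],0],[0.2,[0,0,-0.05],0],[0.1,[0,0,-1.5],0],[0,[0,0,-4],0],[0,[0,0,-7],0],[0,[0,0,-10],0],[0,[0,0,-12],0],[0,[-0,-4,-12],0],[0,[0,-8,-12],0],[0,[0,-12,-12],0],[0,[0,-12,-12],0]]'
python3 - <<'E'
from h import *
s=viewer.snapshot("scene")[:,:,::-1]
cv2.imwrite("pics/s8.png",cv2.resize(s[130:330,230:430],None,fx=3,fy=3,interpolation=cv2.INTER_CUBIC))
s=viewer.snapshot("top")[:,:,::-1]; cv2.imwrite("pics/t8.png",s)
u=np.array([.031,1,0])
for n in("top","scene"):
  for nm in("bottle_a","jar_a","dishes","plate","pipette","marker"):
    for o in viewer.outline_of(n,nm):
      ys,xs=np.nonzero(o["pixels"])
      if len(xs): print(n,nm,round(o["p"],2),np.round((xs.mean(),ys.mean()),1),len(xs))
E
python3 h.py .4 .04 .25
```

```text
clock: 25.15
tool_pos: [0.4067, 0.0424, 0.2384]
eef_rot: [0.717, 0.697, -0.003, -0.003]
contact_force: [-0.5, 0.4, 0.7]
opening: 1.0
top bottle_a 0.9 [428.1 325.2] 997
top bottle_a 0.87 [359.  320.7] 992
top bottle_a 0.75 [363.2 263. ] 495
top bottle_a 0.63 [286.9 259. ] 360
top bottle_a 0.21 [247.7 203.2] 1228
top jar_a 0.91 [447.3 264.5] 549
top jar_a 0.83 [322.5 261.8] 460
top jar_a 0.7 [422.4 264.2] 512
top jar_a 0.69 [226.5 259.1] 524
top jar_a 0.64 [199.5 258.7] 546
top jar_a 0.46 [362.7 262.7] 444
top dishes 0.83 [247.6 203.5] 1247
top dishes 0.15 [199.8 258.4] 557
top plate 0.83 [415.1 204. ] 1853
top pipette 0.8 [321.5 209.5] 602
top pipette 0.18 [111.4 328.4] 1427
top marker 0.45 [307.  316.5] 28
scene bottle_a 0.96 [344.1 243.1] 981
scene bottle_a 0.82 [348.6 191.4] 852
scene bottle_a 0.62 [320.5 160.6] 589
scene bottle_a 0.56 [305.2 199.2] 827
scene jar_a 0.92 [394.7 303.6] 905
scene jar_a 0.77 [279.6 173.7] 602
scene jar_a 0.68 [273.5 119.4] 1605
scene jar_a 0.61 [266.8 159.9] 396
scene jar_a 0.59 [324.2 223.9] 660
scene dishes 0.66 [316.4 300.5] 1587
scene plate 0.9 [234.7 201.3] 1557
scene pipette 0.87 [282.9 255.2] 561
scene pipette 0.62 [394.5 303.9] 859
scene pipette 0.47 [273.1 119.8] 1618
scene marker 0.63 [386.1 239.9] 146
clock 25.85 pos [0.414  0.0431 0.2386] F [0.3 0.2 0.7] open 88.0 shift cm [-0.35 -1.39 -1.14] yaw + 0.0 tilt [-0.  0. -1.] q [-0.28  0.46  0.09  2.19 -0.08  0.5  -0.15]
```

View pics/s8.png

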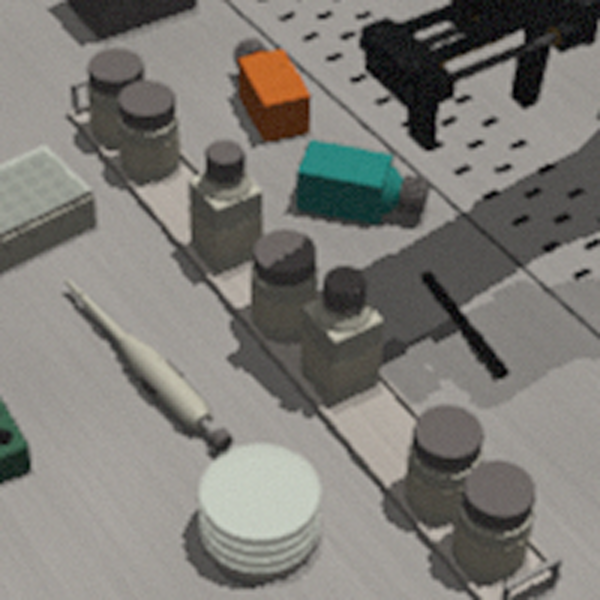

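View pics/t8.png

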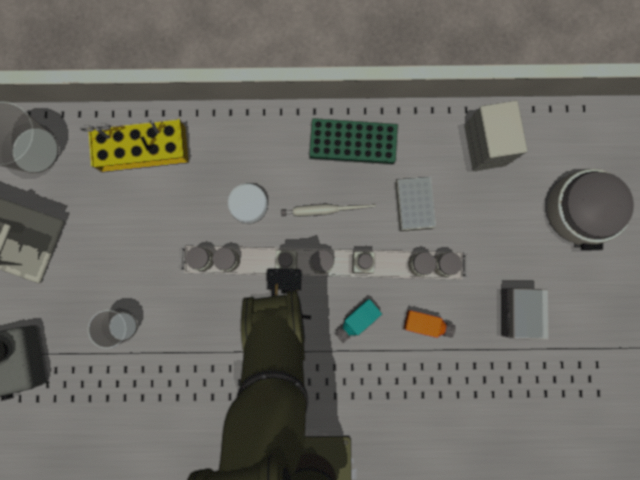

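Both bottles stand upright in the tray, L at scene (345,243) and R at (305,199). The jars and everything else measured are within about 1 px of where they began, and the gripper is clear. Handing in.

```bash
python3 -c "
from plant import r
print(r.finish_job())"
```

```text
the job is handed in; nothing more can be done
None
```

Both bottles are standing on their bases in the tray, caps up, and the job was handed in at about 26 s on the robot's clock.

- **Method:** I gripped each cap at 5 N and lifted slowly so the bottle swung upright in the jaws. I then lowered it until the base met the floor and released it. The bottle on the +y side of jar_c lay too close to that jar for the hand, so I first moved it about 28 mm along the tray.
- **Setting down:** As each base met the floor, the wrist force reached about 7 to 8 N and the cap slid slightly in the pads. That slip fits the bottles having seated flat.
- **Last checks:** The final pictures show both bottles upright, with the gripper clear of everything. In at least one view, the jars, dishes, plate, pipette and the two look-alikes were within about 1 px (roughly 2.5 mm) of where they started.
- **Less certain:**
  - The marker was partly hidden by the arm from above and looked in place only by eye.
  - The outline finder missed one jar in the scene view, though all five showed up in the top view.
  - I compared the beaker and tip box only by eye.

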